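# Pack the moulder setting kit into its tray

## Robot

A 6-joint arm with a two-finger parallel gripper is mounted at the origin on a cart in front of the work surface, level with it; the furniture and walls round the work are solid. World frame = base frame: x ahead of the robot, y to its left, z up, the work surface at z = 0. Lengths are in m, angles in rad, forces in N, time in s.
With the tool pointing down it reaches from about 0.35 to 0.775 m from the base axis. Payload 5.5 kg.
Tool frame: the origin (TCP) lies between the finger pads; the fingertips stand 17 mm ahead of it and the grasp point (between the pads) lies 2 mm behind it (env.finger_overhang is the distance from the TCP to the fingertips, in m); z points along the fingers, y is the line along which they close (so a half turn about z gives the same grasp; the last joint's range is limited). The gripper opens to 85 mm and grips with 20 to 120 N. Pads are 22 mm wide; open, the fingers measure 114 mm over their backs; the gripper's body (76 mm by 85 mm) begins 54 mm behind the grasp point. The pads swing forward as they close: fully open they stand 13 mm farther back than shut.
Start: joints at [1.029, 0.313, 0.046, 1.304, 0, 1.431], TCP at [0.225, 0.529, 0.248] pointing down, gripper open.
Joint ranges: [-2.76, 2.76], [-0.86, 1.69], [-1.03, 1.26], [-2.2, 2.34], [-1.47, 1.5], [-3.14, 3.14]. Speed limits (rad/s): [2.57, 2.57, 3.14, 3.14, 3.14, 3.14].

## Interface

Orientations are given as a unit quaternion [w, x, y, z].
In Python, from workcell import env gives the robot as it stands. The module is installed in compiled form; this text tells all that it offers.
- The arm moves only by the shell command python3 -m pendant 'ROWS' [FORCE]. ROWS is JSON, a list of rows, each a list of 5 numbers: the gripper's target within -1 to 1 (fully open at 1, half-way at 0, shut at -1), then the shift along the tool's x, y, z in m, then the turn about the tool's z in rad. A call has 1 to 8 rows; each row shifts and turns the commanded pose from where the row before left it, along the tool's axes as they then stand; what a row does not reach is not made up. A row lasts 1/8 s, in which the tool goes at most 62.5 mm and 10.7 degrees, less where a joint would pass 70% of its speed; a pose out of reach is approached as far as the arm can. A call with a gripper value outside its range is refused whole. The fingers move at their own pace and stop on an object; FORCE is the grip in N (left out, the last holds). Time passes only in rows, so rows that do not move let the fingers close. It gives the time, the measured TCP pose, the force, the opening and the grip force at its end, in the units of the state.
- env.get_state(): the state, without advancing time (a new reading comes with each control period).
- env.read_camera(name): name is "side" or "top"; returns the picture (400x640x3 uint8, red, green, blue); there is no depth.
- env.calibration(name): a dict with "K" (3x3 intrinsics, pixels), "T" (4x4, takes a point from camera to world coordinates). Camera axes: x right, y down, z forward; pixel columns grow to the right and rows downward; lengths in m; the calibration is good to about 2 mm. A picture is of the moment at which its call begins. calibration takes no time and is no camera call.
- env.hand_in(): hands the job in; it is judged then, once.
Trained networks look in the newest picture that a camera, given by its name, has taken for a name from the list of things; names that differ only in an ending like _2 or _b are one class to them, and where a whole thing is asked for, a point or a joint stands for the part that bears it (a point fixed in the world has none). Each returns a list of dicts, best first, with "score" (0 to 1); they miss things now and then, are a little off and sometimes report something else, mostly with a low value. They report only what shows in the picture. A call takes as long as a camera call.
- env.recognise(camera, label): "centre" ([column, row] in pixels, amid what is visible of it).
The state is a dict: "clock": time; "joint_pos": joint angles; "qvel": joint speeds; "tau": joint torques, N m; "tcp_pos": TCP position; "orientation": TCP orientation; "wrist_force": force on the tool from outside, world axes, zero at the start; "ft_torque": the same for the moment, N m; "finger_gap": finger opening in m; "grip_force": force on a finger pad.
Only numpy, scipy, OpenCV 4.12 (cv2) and the standard library are available. Lean on these libraries where they do the work, as an engineer would, in place of code of your own. Each camera call takes 0.05 s, during which the arm holds its last target. There are 200 camera calls.

## Task

Pack the setting kit into the plywood tray so that all four pieces fit at once: the push block, the setting block with its black knob, the longer offcut and the shorter offcut, each lying flat on the tray's floor on its broad face, the two blocks with handle and knob upright. Lay the pieces in without dropping them, and leave the tall spindle ring, the tape measure and the oil can standing where they are.

Things in the scene. Friction and masses are not known exactly. Their poses are not given: they have to be found in the camera images.
- tray: Shallow open plywood tray with thin steel corner straps, held fast to the machine table, to the right. Outside 170 mm (its x) by 202 mm (its y), 26 mm high; walls 6 mm, floor 6 mm thick, so inside 158 mm (x) by 190 mm (y) and 20 mm deep. Origin at the centre of its underside (on the table), z up.
- push_block_center (a point): Push block: a flat wooden base 70 mm (its x) by 150 mm (its y), 28 mm thick, with an upright wooden handle 24 mm thick (x) on top; whole height 106 mm, 0.2 to 0.45 kg. This point is the centre of the base, 14 mm above its underside; z up.
- push_block_grip (a point): Point in the push block's handle where it is pinched across its 24 mm thickness (along the block's x): 70 mm above the block's underside, 8 mm from the centre of the base towards its +y. The axes are the push block's.
- long_offcut_center (a point): The longer pine offcut, a plain pale block 50 mm (its x) by 110 mm (its y) by 32 mm high (z), at most 0.12 kg. This point is its centre, 16 mm above the underside.
- short_offcut_center (a point): The shorter, darker wooden offcut, a plain block 60 mm (its x) by 75 mm (its y) by 22 mm high (z), at most 0.07 kg. This point is its centre, 11 mm above the underside.
- setting_block_center (a point): Setting block: a light metal block 40 mm (its x) by 60 mm (its y) by 30 mm high with a black round knob (16 mm diameter, 16 mm tall) on top, 0.1 to 0.23 kg. This point is the centre of the block part, 15 mm above the underside; z up.
- setting_block_knob (a point): Middle of the setting block's knob: 38 mm above the block's underside, 15 mm from the block's centre towards its -y. The axes are the setting block's.
- guard_top (a point): Fixed obstacle: the curved wooden pressure guard behind the middle of the work, about 200 mm wide and 100 mm deep, 117 mm high; this point is the middle of its top. Two low steel arms (19 mm high) reach about 70 mm from it towards the robot. Behind it stands the fence, 125 mm high on the right and 245 mm on the left. The table behind the slot lies up to 1 mm higher than in front.
- spacer_ring: Bystander: the tall plain steel spindle ring (a thin one lies elsewhere), 54 mm across, 30 mm high, on the table to the right, in front of the curved wooden pressure guard. Origin at the centre of its underside.
- tape: Bystander: pocket tape measure 36 x 78 mm, 61 mm high, in front of the fence. Origin at the centre of its underside.
- oil_can: Bystander: oil can 72 mm across and 165 mm high with a thin spout, at the left in front of the fence. Origin at the centre of its underside.

How it is judged:
By the outcome, as a careful person would: the job done as asked, in the order asked, and still so for the second after the job is handed in, with the robot touching nothing.
It also fails if it takes over 72 s, if anything falls off the work surface, if the arm or the gripper's body presses on something with over 40 N, if the wrist force passes 120 N, or if a joint passes its speed limit or range.

## Working session

There is one attempt and no reset: what is moved stays moved. The work goes in short steps, Python scripts to look and compute and a shell command to move; the robot and the scene stay as the last step left them, time stands still between calls to the robot, and variables do not carry over. Pictures are saved under pics/ and viewed, at most 10 in all, crops included, and the job is handed in when it is done.

```bash
mkdir -p pics
cat > h.py <<'E'
import numpy as np, cv2
from workcell import env
def ray(cam,px,z):
    c=env.calibration(cam);K=np.array(c["K"]);T=np.array(c["T"])
    d=T[:3,:3]@np.linalg.inv(K)@np.array([px[0],px[1],1.]);o=T[:3,3]
    return o+d*(z-o[2])/d[2]
def proj(cam,p):
    c=env.calibration(cam);K=np.array(c["K"]);T=np.linalg.inv(np.array(c["T"]))
    q=K@(T[:3,:3]@np.asarray(p,float)+T[:3,3]);return q[:2]/q[2]
def snap(cam,name,crop=None,scale=1):
    im=env.read_camera(cam)[:,:,::-1].copy()
    cv2.imwrite(f"pics/{name}_raw.png",im)
    if crop: im=im[crop[1]:crop[3],crop[0]:crop[2]]
    cv2.imwrite(f"pics/{name}.png",cv2.resize(im,None,fx=scale,fy=scale,interpolation=cv2.INTER_CUBIC));return im
E
python3 - <<'E'
from h import *
for c in("top","side"):
    snap(c,c+"0",None,1.25)
    print(c,np.round(env.calibration(c)["T"],3).tolist(),np.round(env.calibration(c)["K"],1).tolist())
    for l,z in dict(tray=.01,push_block_center=.05,push_block_grip=.07,long_offcut_center=.032,short_offcut_center=.022,setting_block_center=.03,setting_block_knob=.038,spacer_ring=.03,tape=.06,oil_can=.1).items():
        r=env.recognise(c,l)[:2]
        print(l,[(np.round(a["centre"]).tolist(),round(a["score"],2),np.round(ray(c,a["centre"],z),3)[:2].tolist()) for a in r])
s=env.get_state();print(s)
E
```

```text
top [[-0.03, -0.99, 0.137, 0.485], [-1.0, 0.029, -0.005, -0.02], [0.001, -0.138, -0.99, 0.968], [0.0, 0.0, 0.0, 1.0]] [[435.2, 0.0, 319.7], [0.0, 435.2, 204.9], [0.0, 0.0, 1.0]]
tray [([389.0, 297.0], 0.71, [0.413, -0.169])]
push_block_center [([226.0, 263.0], 0.75, [0.496, 0.175])]
push_block_grip [([222.0, 263.0], 0.9, [0.496, 0.179])]
long_offcut_center [([240.0, 194.0], 0.71, [0.645, 0.149])]
short_offcut_center [([287.0, 277.0], 0.82, [0.462, 0.05])]
setting_block_center [([429.0, 217.0], 0.91, [0.583, -0.261])]
setting_block_knob [([429.0, 217.0], 0.66, [0.581, -0.258])]
spacer_ring [([374.0, 208.0], 0.74, [0.606, -0.143])]
tape [([279.0, 145.0], 0.81, [0.743, 0.06])]
oil_can [([240.0, 140.0], 0.61, [0.746, 0.136])]
side [[0.849, -0.198, 0.49, 0.167], [-0.529, -0.345, 0.775, -0.691], [0.015, -0.917, -0.398, 0.422], [0.0, 0.0, 0.0, 1.0]] [[401.2, 0.0, 320.3], [0.0, 401.2, 200.0], [0.0, 0.0, 1.0]]
tray [([277.0, 290.0], 0.94, [0.408, -0.177])]
push_block_center [([244.0, 202.0], 0.78, [0.469, 0.113]), ([301.0, 194.0], 0.58, [0.606, 0.09])]
push_block_grip [([244.0, 198.0], 0.59, 
[... 328 characters left out ...]
92])]
{'clock': 1.1, 'joint_pos': array([ 1.02940066e+00,  3.13189964e-01,  4.60933918e-02,  1.30358057e+00,
       -2.84364146e-06,  1.43119748e+00]), 'qvel': array([-0.00074908, -0.0009688 ,  0.00071436, -0.00031744,  0.00035026,
       -0.00215153]), 'tau': array([ 1.07449974e-03, -4.80481553e+01,  2.98818415e+01,  5.07242221e-04,
       -2.73732876e-04,  6.41973386e-06]), 'tcp_pos': array([0.22489864, 0.52924103, 0.24832619]), 'orientation': array([2.12414917e-05, 1.99549754e-01, 9.79887694e-01, 5.56964944e-05]), 'wrist_force': array([-0.21462886,  0.00273492,  0.20240593]), 'ft_torque': array([-0.01317744, -0.06280556,  0.00052788]), 'grip_force': 0.0, 'finger_gap': 0.08530039728254332}
```

View pics/top0.png

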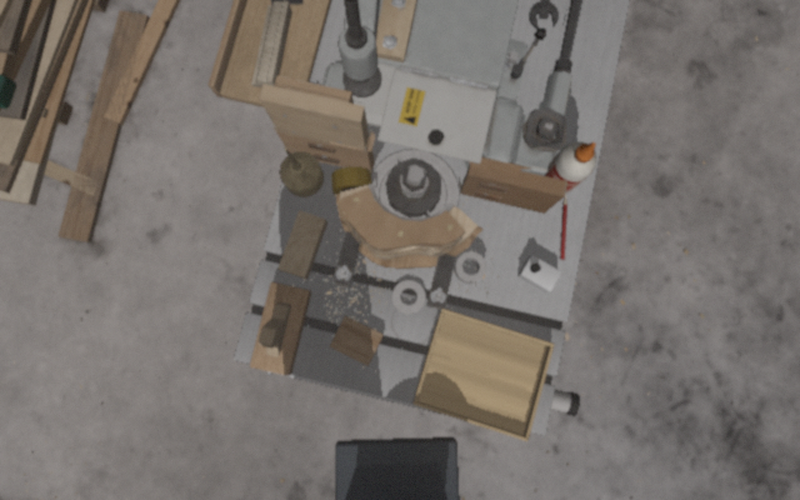

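View pics/side0.png

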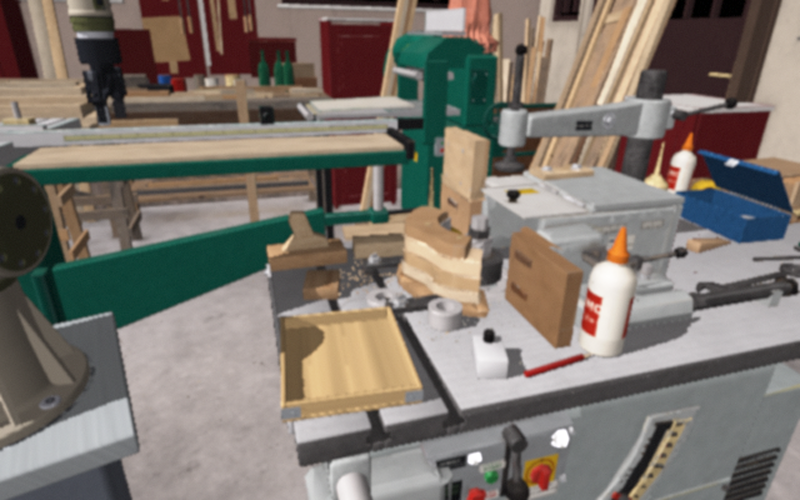

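The top view shows, in the 1.25x picture, the push block at (280,328), the short offcut at (356,342), the long offcut at (302,245), the setting block at (540,273) and the tray at (484,373). These agree with the network's detections. I'll zoom in on the pieces to get their yaw.

Run:
```python
import cv2,numpy as np
im=cv2.imread("pics/top0_raw.png")
def c(x0,y0,w,h,s):
    a=cv2.resize(im[y0:y0+h,x0:x0+w],None,fx=s,fy=s,interpolation=cv2.INTER_CUBIC)
    a=cv2.convertScaleAbs(a,alpha=1.5)
    for k in range(0,w,10): cv2.putText(a,str(x0+k),(k*s,8),0,.28,(0,0,255),1); cv2.line(a,(k*s,10),(k*s,14),(0,0,255),1)
    for k in range(0,h,10): cv2.putText(a,str(y0+k),(0,k*s+3),0,.28,(0,255,0),1)
    return a
left=c(195,165,120,140,4); right=c(325,195,130,160,3)
o=np.zeros((560,880,3),np.uint8);o[:560,:480]=left;o[:480,488:878]=right
cv2.imwrite("pics/z.png",cv2.resize(o[:, :880],(800,509)))
cv2.imwrite("pics/zl.png",left);cv2.imwrite("pics/zr.png",c(325,195,130,160,3) if 0 else cv2.resize(right,None,fx=1.2,fy=1.2))
```

```text
(no output)
```

View pics/zl.png

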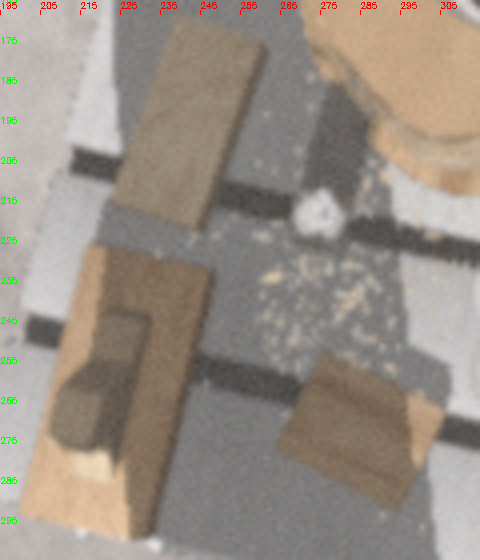

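View pics/zr.png

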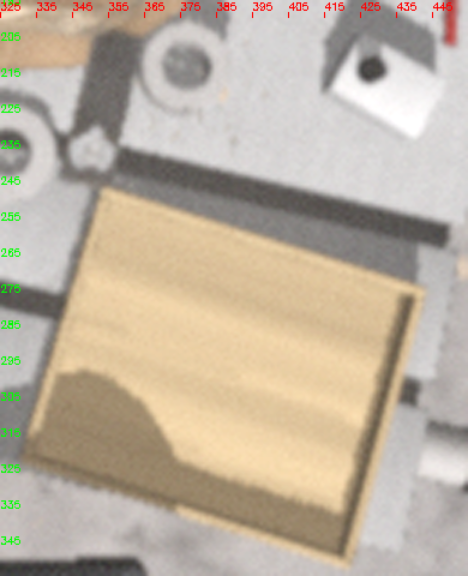

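Both crops are clear enough to outline each piece. The left crop (4x) has the long offcut at (180,18)-(265,45)-(197,230)-(108,200), plus the push base and the short offcut. The right crop (3.6x) has the tray rim at (103,187)-(425,290)-(348,565)-(25,455) and the setting block with its knob at (372,68). Next I'll fit the poses by outline overlap.

```bash
cat >> h.py <<'E'
from scipy.optimize import minimize
from scipy.spatial.transform import Rotation as R
def boxpts(x,y,yaw,L,W,z0,z1):
    c,s=np.cos(yaw),np.sin(yaw)
    return np.array([[x+c*a-s*b,y+s*a+c*b,z] for z in(z0,z1) for a,b in((L/2,W/2),(L/2,-W/2),(-L/2,-W/2),(-L/2,W/2))])
def fit(poly,L,W,z0,z1,init,cam="top",S=8):
    poly=np.array(poly,float);o=poly.min(0)-15;n=((np.ptp(poly,axis=0)+30)*S).astype(int)
    def mask(h):
        m=np.zeros((n[1],n[0]),np.uint8);cv2.fillConvexPoly(m,np.round((h-o)*S).astype(np.int32),1);return m
    M=mask(poly)
    def cost(p):
        h=cv2.convexHull(np.array([proj(cam,q) for q in boxpts(*p,L,W,z0,z1)],np.float32))[:,0]
        m=mask(h);return 1-(m&M).sum()/(m|M).sum()
    b=min((minimize(cost,np.array(init)+[0,0,d],method="Nelder-Mead",options=dict(initial_simplex=np.array(init)+[0,0,d]+np.array([[0,0,0],[.01,0,0],[0,.01,0],[0,0,.15]]))) for d in(-.15,0,.15)),key=lambda r:r.fun)
    return b.x,b.fun
def plan(xyz,ydir):
    "print tool-frame shift (at current axes), and turn to make tool y lie along world angle ydir (mod pi)"
    s=env.get_state();q=s["orientation"];r=R.from_quat([q[1],q[2],q[3],q[0]]).as_matrix()
    d=r.T@(np.array(xyz)-s["tcp_pos"]);cur=np.arctan2(r[1,1],r[0,1])
    t=(ydir-cur+np.pi/2)%np.pi-np.pi/2
    # turn +about tool z (down) = -t ; shift expressed after turning
    c,sn=np.cos(-t),np.sin(-t)
    a=[c*d[0]+sn*d[1],-sn*d[0]+c*d[1],d[2]]
    print("tcp",s["tcp_pos"].round(4),"ydir",round(np.degrees(cur),1),"j",s["joint_pos"].round(2),"t",round(s["clock"],2),"gap",round(s["finger_gap"],4))
    print(" shift first",d.round(4)," turn",round(-t,4)," shift after turn",np.round(a,4))
E
python3 - <<'E'
from h import *
print("overhang",env.finger_overhang)
l=lambda P:[(194.5+x/4,164.5+y/4) for x,y in P]
r=lambda P:[(324.5+x/3.6,194.5+y/3.6) for x,y in P]
I=dict(
long=(l([(180,18),(265,45),(197,230),(108,200)]),.05,.11,0,.032,(.645,.149,-.3)),
short=(l([(325,350),(447,405),(400,510),(275,450)]),.06,.075,0,.022,(.462,.05,1.2)),
push=(l([(88,240),(215,268),(150,540),(20,515)]),.07,.15,0,.028,(.49,.17,-1.8)),
setting=(r([(345,45),(443,85),(418,138),(328,88)]),.04,.06,0,.03,(.58,-.26,-.5)),
tray=(r([(103,187),(425,290),(348,565),(25,455)]),.17,.202,0,.026,(.413,-.169,-.3)))
im=cv2.imread("pics/top0_raw.png");big=cv2.resize(im[165:360,195:455],None,fx=3,fy=3,interpolation=cv2.INTER_CUBIC)
for k,v in I.items():
    best=None
    for dy in ((0,np.pi/2)):
        p,f=fit(*v[:5],(v[5][0],v[5][1],v[5][2]+dy))
        if best is None or f<best[1]: best=(p,f)
    p,f=best;print(k,p.round(4),"deg",round(np.degrees(p[2]),1),"1-iou",round(f,3))
    P=np.array([proj("top",q) for q in boxpts(*p,*v[1:5])])
    P=((P+.5-[195,165])*3).astype(int)
    for j,col in((0,(255,0,0)),(4,(0,255,0))): cv2.polylines(big,[P[j:j+4]],True,col,1)
cv2.imwrite("pics/ov.png",big)
print("knob z.044",ray("top",(324.5+372/3.6,194.5+68/3.6),.046)[:2])
for P in((120,310),(150,312),(85,360),(50,410),(75,450),(110,450),(65,390)): print("handle",P,ray("top",l([P])[0],.106)[:2].round(3),ray("top",l([P])[0],.07)[:2].round(3))
plan((.46,.05,.15),0)
E
```

```text
overhang 0.017Traceback (most recent call last):
  File "<stdin>", line 15, in <module>
  File "h.py", line 28, in fit
    b=min((minimize(cost,np.array(init)+[0,0,d],method="Nelder-Mead",options=dict(initial_simplex=np.array(init)+[0,0,d]+np.array([[0,0,0],[.01,0,0],[0,.01,0],[0,0,.15]]))) for d in(-.15,0,.15)),key=lambda r:r.fun)
  File "h.py", line 28, in <genexpr>
    b=min((minimize(cost,np.array(init)+[0,0,d],method="Nelder-Mead",options=dict(initial_simplex=np.array(init)+[0,0,d]+np.array([[0,0,0],[.01,0,0],[0,.01,0],[0,0,.15]]))) for d in(-.15,0,.15)),key=lambda r:r.fun)
           ~~~~~~~~^^^^^^^^^^^^^^^^^^^^^^^^^^^^^^^^^^^^^^^^^^^^^^^^^^^^^^^^^^^^^^^^^^^^^^^^^^^^^^^^^^^^^^^^^^^^^^^^^^^^^^^^^^^^^^^^^^^^^^^^^^^^^^^^^^^^^^^^^^^^^^^^^^^^^^^^^
    res = _minimize_neldermead(fun, x0, args, callback, bounds=bounds,
                               **options)
    fxr = func(xr)
    fx = function(np.copy(x), *(wrapper_args + args))
  File "h.py", line 26, in cost
    h=cv2.convexHull(np.array([proj(cam,q) for q in boxpts(*p,L,W,z0,z1)],np.float32))[:,0]
                               ~~~~^^^^^^^
  File "h.py", line 8, in proj
    c=env.calibration(cam);K=np.array(c["K"]);T=np.linalg.inv(np.array(c["T"]))
ValueError: time passes only in moves, steps and waits
```

```bash
sed -i 's/env.calibration(cam)/cal(cam)/; s/^from workcell import env/from workcell import env\nimport functools\ncal=functools.cache(lambda c:env.calibration(c))/' h.py
cat > fit0.py <<'E'
from h import *
l=lambda P:[(194.5+x/4,164.5+y/4) for x,y in P]
r=lambda P:[(324.5+x/3.6,194.5+y/3.6) for x,y in P]
I=dict(
long=(l([(180,18),(265,45),(197,230),(108,200)]),.05,.11,0,.032,(.645,.149,-.3)),
short=(l([(325,350),(447,405),(400,510),(275,450)]),.06,.075,0,.022,(.462,.05,1.2)),
push=(l([(88,240),(215,268),(150,540),(20,515)]),.07,.15,0,.028,(.49,.17,-1.8)),
setting=(r([(345,45),(443,85),(418,138),(328,88)]),.04,.06,0,.03,(.58,-.26,-.5)),
tray=(r([(103,187),(425,290),(348,565),(25,455)]),.17,.202,0,.026,(.413,-.169,-.3)))
im=cv2.imread("pics/top0_raw.png");big=cv2.resize(im[165:360,195:455],None,fx=3,fy=3,interpolation=cv2.INTER_CUBIC)
for k,v in I.items():
    best=None
    for dy in ((0,np.pi/2)):
        p,f=fit(*v[:5],(v[5][0],v[5][1],v[5][2]+dy))
        if best is None or f<best[1]: best=(p,f)
    p,f=best;print(k,p.round(4),"deg",round(np.degrees(p[2]),1),"1-iou",round(f,3))
    P=np.array([proj("top",q) for q in boxpts(*p,*v[1:5])])
    P=((P+.5-[195,165])*3).astype(int)
    for j,col in((0,(255,0,0)),(4,(0,255,0))): cv2.polylines(big,[P[j:j+4]],True,col,1)
cv2.imwrite("pics/ov.png",big)
print("knob z.044",ray("top",(324.5+372/3.6,194.5+68/3.6),.046)[:2])
for P in((120,310),(150,312),(85,360),(50,410),(75,450),(110,450),(65,390)): print("handle",P,ray("top",l([P])[0],.106)[:2].round(3),ray("top",l([P])[0],.07)[:2].round(3))
plan((.46,.05,.15),0)
E
python3 fit0.py
```

```text
long [0.6439 0.1472 1.2311] deg 70.5 1-iou 0.13
short [0.4743 0.0552 2.6783] deg 153.5 1-iou 0.033
push [ 0.4995  0.1861 -1.8049] deg -103.4 1-iou 0.062
setting [ 0.5775 -0.2679  2.8003] deg 160.4 1-iou 0.304
tray [ 0.4134 -0.1622 -0.3536] deg -20.3 1-iou 0.054
knob z.044 [ 0.58821668 -0.25437366]
handle (120, 310) [0.537 0.166] [0.539 0.174]
handle (150, 312) [0.535 0.151] [0.537 0.159]
handle (85, 360) [0.513 0.183] [0.514 0.192]
handle (50, 410) [0.489 0.201] [0.489 0.21 ]
handle (75, 450) [0.469 0.188] [0.468 0.197]
handle (110, 450) [0.468 0.171] [0.468 0.179]
handle (65, 390) [0.498 0.193] [0.499 0.202]
tcp [0.2249 0.5292 0.2483] ydir 67.0 j [ 1.03  0.31  0.05  1.3  -0.    1.43] t 1.1 gap 0.0853
 shift first [-0.4038 -0.3491  0.0983]  turn 1.169  shift after turn [-0.4793  0.2351  0.0983]
```

View pics/ov.png

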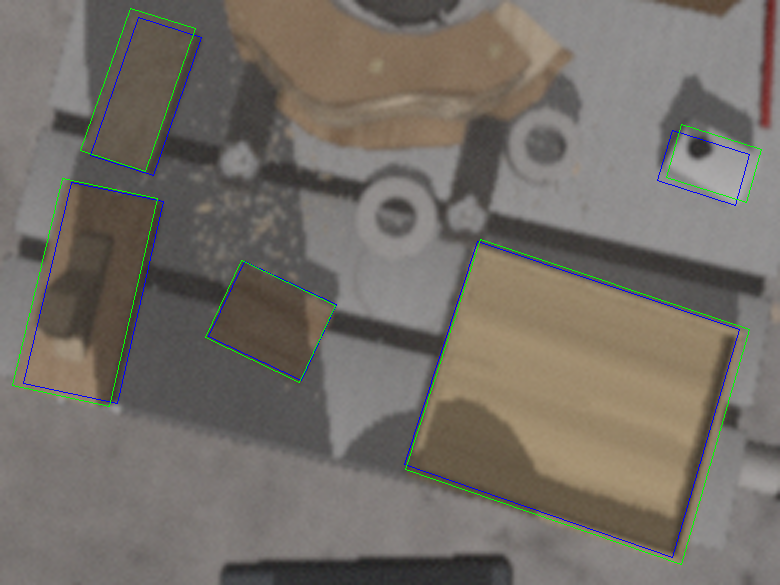

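The overlay fits the short offcut and the tray well. The long offcut and setting block need a closer look later, with the arm out of the way. I'll start with the short offcut: turn first, then plan the shift.

```bash
python3 -m pendant '[[1,0,0,0,-0.185],[1,0,0,0,-0.185],[1,0,0,0,-0.185],[1,0,0,0,-0.185],[1,0,0,0,-0.185],[1,0,0,0,-0.185],[1,0,0,0,-0.185],[1,0,0,0,-0.185]]' 40
python3 -c "
from h import *
plan((.4743,.0552,.15),np.radians(153.5))"
```

```text
clock: 2.1
tcp_pos: [0.2249, 0.5292, 0.2483]
orientation: [0.0, -0.516, 0.857, 0.0]
wrist_force: [0.6, -0.3, -0.8]
finger_gap: 0.0853
grip_force: 0.0
tcp [0.2249 0.5292 0.2483] ydir 152.1 j [ 1.03  0.31  0.05  1.3  -0.   -0.05] t 2.1 gap 0.0853
 shift first [ 0.3025 -0.4421  0.0983]  turn -0.024  shift after turn [ 0.313  -0.4347  0.0983]
```

```bash
python3 -m pendant '[[1,0,0,0,-0.024],[1,0.035,-0.0485,0,0],[1,0.035,-0.0485,0,0],[1,0.035,-0.0485,0,0],[1,0.035,-0.0485,0,0],[1,0.035,-0.0485,0,0],[1,0.035,-0.0485,0,0],[1,0.035,-0.0485,0,0]]'
python3 -m pendant '[[1,0.034,-0.0475,0.02,0],[1,0.034,-0.0475,0.02,0],[1,0,0,0,0]]'
python3 -c "
from h import *
snap('top','s1',(240,220,340,330),6)
r=env.recognise('top','short_offcut_center')
print(r[:1],ray('top',r[0]['centre'],.022) if r else 0)
plan((.4743,.0552,.025),np.radians(153.5))"
```

```text
clock: 3.1
tcp_pos: [0.4179, 0.1556, 0.2487]
orientation: [0.001, -0.522, 0.853, -0.0]
wrist_force: [1.8, 0.3, -0.1]
finger_gap: 0.0855
grip_force: 0.0
clock: 3.48
tcp_pos: [0.4719, 0.0504, 0.2068]
orientation: [-0.001, -0.52, 0.854, 0.0]
wrist_force: [-0.3, 1.0, -0.6]
finger_gap: 0.0856
grip_force: 0.0
[{'centre': [300.7, 275.4], 'score': 0.64}] [0.46517047 0.02090578 0.022     ]
tcp [0.4709 0.0533 0.2081] ydir 152.9 j [-0.06  0.14 -0.28  1.15  0.   -1.16] t 3.58 gap 0.0853
 shift first [-0.0032 -0.0024  0.1831]  turn -0.0098  shift after turn [-0.0032 -0.0024  0.1831]
```

```bash
python3 -m pendant '[[1,-0.003,-0.0025,0.0625,-0.01],[1,0,0,0.0625,0],[1,0,0,0.04,0],[1,0,0,0.02,0],[1,0,0,0,0],[-1,0,0,0,0],[-1,0,0,0,0],[-1,0,0,0,0]]' 40
python3 -m pendant '[[-1,0,0,0,0],[-1,0,0,0,0]]'
python3 -c "
from h import *
plan((.4743,.0552,.025),np.radians(153.5))"
```

```text
clock: 4.58
tcp_pos: [0.4761, 0.0558, 0.0252]
orientation: [0.002, -0.528, 0.849, -0.001]
wrist_force: [-0.8, 2.0, 7.5]
finger_gap: 0.0589
grip_force: 43.3
clock: 4.82
tcp_pos: [0.4761, 0.0558, 0.0252]
orientation: [0.002, -0.528, 0.849, -0.0]
wrist_force: [-0.7, 2.4, 6.2]
finger_gap: 0.0589
grip_force: 43.3
tcp [0.4761 0.0558 0.0252] ydir 153.7 j [-0.05  0.32 -0.55  0.7   0.   -1.16] t 4.83 gap 0.0589
 shift first [0.0013 0.0014 0.0002]  turn 0.0042  shift after turn [0.0013 0.0013 0.0002]
```

```bash
cat >> h.py <<'E'
TR=(.4134,-.1622,-.3536)
def t2w(x,y):
    c,s=np.cos(TR[2]),np.sin(TR[2]);return TR[0]+c*x-s*y,TR[1]+s*x+c*y
def w2t(X,Y):
    c,s=np.cos(TR[2]),np.sin(TR[2]);a,b=X-TR[0],Y-TR[1];return c*a+s*b,-s*a+c*b
E
python3 -m pendant '[[-1,0,0,-0.05,0],[-1,0,0,-0.05,0],[-1,0,0,0,0.186],[-1,0,0,0,0.186],[-1,0,0,0,0.186],[-1,0,0,0,0.186],[-1,0,0,0,0.186],[-1,0,0,0,0.186]]'
python3 -m pendant '[[-1,0,0,0,0.186],[-1,0,0,0,0.16]]'
python3 -c "
from h import *
plan((*t2w(-.041,-.047),.09),TR[2]+np.pi/2)"
```

```text
clock: 5.82
tcp_pos: [0.4751, 0.0553, 0.1243]
orientation: [0.001, 0.005, 1.0, -0.0]
wrist_force: [0.3, 0.5, -0.7]
finger_gap: 0.0586
grip_force: 43.8
clock: 6.08
tcp_pos: [0.4751, 0.0553, 0.1243]
orientation: [0.001, 0.177, 0.984, 0.0]
wrist_force: [-0.0, 0.7, -0.6]
finger_gap: 0.0585
grip_force: 43.8
tcp [0.4751 0.0553 0.1243] ydir 69.6 j [-0.05  0.2  -0.42  0.95  0.    0.3 ] t 6.08 gap 0.0585
 shift first [ 0.0231 -0.2724  0.0341]  turn -0.0019  shift after turn [ 0.0236 -0.2724  0.0341]
```

```bash
python3 -m pendant '[[-1,0.0047,-0.0545,0,0],[-1,0.0047,-0.0545,0,0],[-1,0.0047,-0.0545,0,0],[-1,0.0047,-0.0545,0,0],[-1,0.0047,-0.0545,0.017,0],[-1,0,0,0.017,0],[-1,0,0,0,0]]'
python3 -c "
from h import *
snap('top','s2',(320,230,450,350),6)
snap('side','s2b',(200,190,420,350),3.6)
a=cv2.imread('pics/s2.png');b=cv2.imread('pics/s2b.png')
o=np.zeros((576,800,3),np.uint8);a=cv2.resize(a,(390,360));b=cv2.resize(b,(405,295));o[:360,:390]=a;o[:295,395:]=b;cv2.imwrite('pics/c2.png',o[:360])
plan((*t2w(-.041,-.047),.0325),TR[2]+np.pi/2)"
```

```text
clock: 6.95
tcp_pos: [0.3583, -0.1929, 0.0892]
orientation: [-0.001, 0.175, 0.985, 0.0]
wrist_force: [-0.3, 0.5, -0.7]
finger_gap: 0.0589
grip_force: 43.8
tcp [ 0.3596 -0.1925  0.0901] ydir 70.0 j [-0.69  0.11 -0.62  0.83  0.   -0.34] t 7.05 gap 0.0589
 shift first [0.0011 0.0001 0.0576]  turn 0.0042  shift after turn [0.0011 0.0001 0.0576]
```

View pics/c2.png

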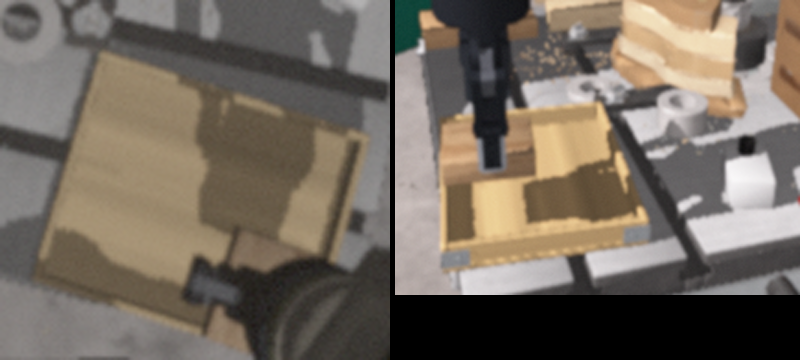

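The short offcut hangs above the near-right corner of the tray, parallel to its walls: about (225,270) in the top view, (490,150) in the side view. I'll lower it and release.

```bash
python3 -m pendant '[[-1,0.001,0,0.03,0],[-1,0,0,0.02,0],[-1,0,0,0.0045,0],[-1,0,0,0,0]]'
python3 -m pendant '[[-1,0,0,0.003,0],[-1,0,0,0,0]]'
```

```text
clock: 7.55
tcp_pos: [0.3618, -0.193, 0.0378]
orientation: [0.003, 0.173, 0.985, -0.001]
wrist_force: [0.5, 1.7, 15.9]
finger_gap: 0.0588
grip_force: 50.1
clock: 7.8
tcp_pos: [0.3624, -0.1937, 0.0369]
orientation: [0.004, 0.172, 0.985, -0.002]
wrist_force: [-5.0, 5.6, 39.7]
finger_gap: 0.0586
grip_force: 53.8
```

Contact came 6 mm too high, so the offcut probably caught the near wall, where I left too little margin. I'll lift a little, move 7 mm inward and lower again.

```bash
python3 -m pendant '[[-1,0,0,-0.025,0],[-1,0,0,0,0],[-1,0,0,0,0]]'
python3 -c "
from h import *
plan((*t2w(-.034,-.046),.032),TR[2]+np.pi/2)
snap('side','s3',(200,190,330,300),6)
snap('top','s3t',(320,230,450,350),6)"
```

```text
clock: 8.18
tcp_pos: [0.3589, -0.1919, 0.0571]
orientation: [0.0, 0.173, 0.985, -0.0]
wrist_force: [0.7, -0.0, -1.4]
finger_gap: 0.0588
grip_force: 49.4
tcp [ 0.3589 -0.1919  0.0571] ydir 70.0 j [-0.69  0.16 -0.67  0.74  0.   -0.34] t 8.18 gap 0.0588
 shift first [-0.0068  0.0007  0.0251]  turn 0.0054  shift after turn [-0.0068  0.0008  0.0251]
```

View pics/s3.png

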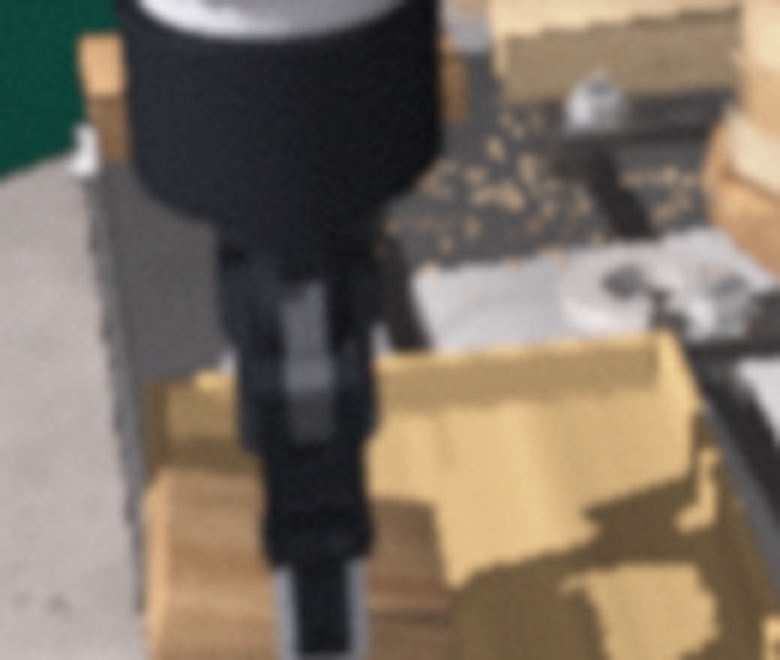

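The offcut is level and its near edge at (150,560) is right at the near wall, which confirms the catch. I'll shift it away from the robot and lower it.

```bash
python3 -m pendant '[[-1,-0.008,0,0,0],[-1,0,0,0.015,0],[-1,0,0,0.006,0],[-1,0,0,0.003,0],[-1,0,0,0,0]]'
python3 -c "
from h import *
plan((*t2w(-.034,-.046),.032),TR[2]+np.pi/2)"
```

```text
clock: 8.9
tcp_pos: [0.3646, -0.1943, 0.0332]
orientation: [-0.002, 0.174, 0.985, 0.0]
wrist_force: [-6.5, 2.3, 14.5]
finger_gap: 0.0588
grip_force: 53.4
tcp [ 0.3646 -0.1943  0.0332] ydir 70.0 j [-0.68  0.21 -0.69  0.68 -0.   -0.33] t 8.9 gap 0.0588
 shift first [-0.0007  0.001   0.0012]  turn 0.0037  shift after turn [-0.0007  0.001   0.0012]
```

```bash
python3 -m pendant '[[0.7,0,0,-0.001,0],[0.7,0,0,0,0],[0.7,0,0,0,0],[0.7,0,0,-0.03,0],[-1,0,0,-0.03,0],[-1,0,0.052,0,0],[-1,0,0,0,0],[-1,0,0,0,0]]'
python3 -c "
from h import *
print(np.round(w2t(*env.get_state()['tcp_pos'][:2]),4));plan((*t2w(-.034,.006),.03),TR[2]+np.pi/2)"
```

```text
clock: 9.9
tcp_pos: [0.3837, -0.1461, 0.0937]
orientation: [-0.0, 0.173, 0.985, -0.0]
wrist_force: [0.3, -0.2, 0.2]
finger_gap: 0.0008
grip_force: 0.0
[-0.0335  0.0048]
tcp [ 0.3837 -0.1461  0.0937] ydir 70.0 j [-0.56  0.12 -0.61  0.84 -0.   -0.21] t 9.9 gap 0.0008
 shift first [0.0005 0.0012 0.0637]  turn 0.0049  shift after turn [0.0005 0.0012 0.0637]
```

```bash
python3 -m pendant '[[-1,0,0.001,0.04,0],[-1,0,0,0.023,0],[-1,0,-0.008,0,0],[-1,0,-0.006,0,0],[-1,0,-0.004,0,0],[-1,0,0,0,0]]'
python3 -m pendant '[[-1,0,-0.003,0,0],[-1,0,0,0,0]]'
python3 -c "
from h import *
print(np.round(w2t(*env.get_state()['tcp_pos'][:2]),4))"
```

```text
clock: 10.65
tcp_pos: [0.3784, -0.1631, 0.0317]
orientation: [0.001, 0.175, 0.985, -0.0]
wrist_force: [-0.3, 0.1, 0.2]
finger_gap: -0.0
grip_force: 0.0
clock: 10.9
tcp_pos: [0.377, -0.1651, 0.0311]
orientation: [0.0, 0.174, 0.985, -0.0]
wrist_force: [0.5, -0.6, -0.1]
finger_gap: 0.0
grip_force: 0.0
[-0.0332 -0.0154]
```

```bash
python3 -m pendant '[[-1,0,-0.003,0,0],[-1,0,0,0,0]]'; python3 -m pendant '[[-1,0,-0.002,0,0],[-1,0,0,0,0]]'
python3 -c "
from h import *
print(np.round(w2t(*env.get_state()['tcp_pos'][:2]),4))"
```

```text
clock: 11.15
tcp_pos: [0.3758, -0.1679, 0.0309]
orientation: [-0.0, 0.174, 0.985, 0.0]
wrist_force: [-0.5, 0.0, -0.1]
finger_gap: 0.0001
grip_force: 0.0
clock: 11.4
tcp_pos: [0.3751, -0.1698, 0.0309]
orientation: [-0.0, 0.174, 0.985, 0.0]
wrist_force: [-0.1, 0.2, 1.2]
finger_gap: -0.0001
grip_force: 0.0
[-0.0333 -0.0203]
```

```bash
python3 -m pendant '[[-1,0,0.005,-0.06,0],[-1,0,0.05,-0.03,0],[1,0,0.06,0,0],[1,0,0.06,0,0],[1,0,0,0,0]]'
python3 - <<'E'
from h import *
im=env.read_camera('top')[:,:,::-1].copy();cv2.imwrite('pics/s4_raw.png',im)
def c(x0,y0,w,h,s):
    a=cv2.convertScaleAbs(cv2.resize(im[y0:y0+h,x0:x0+w],None,fx=s,fy=s,interpolation=cv2.INTER_CUBIC),alpha=1.3)
    return a
o=np.zeros((600,800,3),np.uint8)
o[:480,:480]=c(330,235,120,120,4)
o[:300,490:790]=c(410,200,50,50,6)
o[305:600,490:760]=c(215,163,54,59,5)
cv2.imwrite('pics/c4.png',o)
E
```

```text
clock: 12.02
tcp_pos: [0.4359, -0.0016, 0.1211]
orientation: [0.0, 0.17, 0.985, 0.0]
wrist_force: [0.9, -0.2, -0.2]
finger_gap: 0.0543
grip_force: 0.0
```

View pics/c4.png

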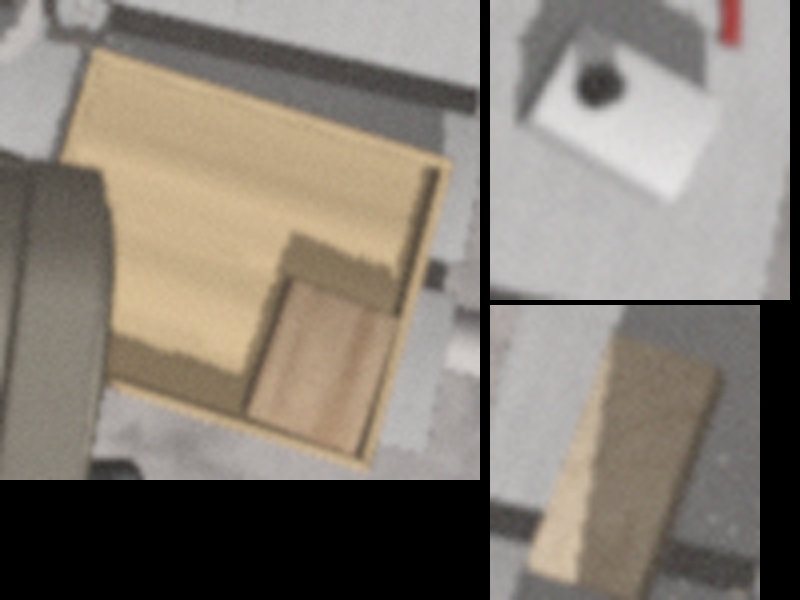

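The view shows:
- **Short offcut:** in the tray's near-right corner, flush with the right wall, top face (290,278)-(398,320)-(360,455)-(248,412).
- **Setting block:** top face at (580,20)-(718,100)-(672,200)-(525,120), knob at (600,85).
- **Long offcut:** top face at (612,335)-(722,370)-(640,598)-(527,572).

Their edge lengths match the given sizes.

Run:
```python
from h import *
def q(P,off,s,z):
    W=np.array([ray('top',(off[0]-.5+x/s,off[1]-.5+y/s),z)[:2] for x,y in P])
    e=[W[(i+1)%4]-W[i] for i in range(4)]
    print(" c",W.mean(0).round(4),"len",[round(np.linalg.norm(v),4) for v in e],"ang",[round(np.degrees(np.arctan2(v[1],v[0]))%180,1) for v in e]);return W
W=q([(290,278),(398,320),(360,455),(248,412)],(330,235),4,.028);print("short tray",[np.round(w2t(*w),4) for w in W],np.round(w2t(*W.mean(0)),4))
q([(90,20),(228,100),(182,200),(35,120)],(410,200),6,.03)
q([(122,30),(232,65),(150,293),(37,267)],(215,163),5,.032)
print("knob",ray('top',(409.5+110/6,199.5+85/6),.046))
for p in ((95,50),(450,162),(370,468)): print(np.round(w2t(*ray('top',(329.5+p[0]/4,234.5+p[1]/4),.026)[:2]),4))
plan((.588,-.254,.2),0)
```

```text
c [ 0.3536 -0.2073] len [np.float64(0.0604), np.float64(0.0722), np.float64(0.0619), np.float64(0.0726)] ang [np.float64(67.3), np.float64(160.4), np.float64(67.7), np.float64(159.2)]
short tray [array([-0.003 , -0.0329]), array([-0.0056, -0.0932]), array([-0.0777, -0.094 ]), array([-0.0756, -0.0322])] [-0.0405 -0.0631]
 c [ 0.5801 -0.2664] len [np.float64(0.057), np.float64(0.0404), np.float64(0.0595), np.float64(0.0421)] ang [np.float64(57.5), np.float64(151.8), np.float64(59.2), np.float64(148.3)]
 c [0.6419 0.145 ] len [np.float64(0.0511), np.float64(0.1059), np.float64(0.0504), np.float64(0.1102)] ang [np.float64(70.4), np.float64(159.8), np.float64(75.4), np.float64(160.3)]
knob [ 0.58762083 -0.2543355   0.046     ]
[0.0786 0.1017]
[ 0.0822 -0.0966]
[-0.0826 -0.1014]
tcp [ 0.4353 -0.0034  0.1209] ydir 70.2 j [-0.19  0.13 -0.52  0.92 -0.    0.15] t 12.07 gap 0.0616
 shift first [-0.2284 -0.1843 -0.0791]  turn 1.2261  shift after turn [-0.2506  0.1527 -0.0791]
```

```bash
python3 -m pendant '[[1,0,0,-0.05,-0.17],[1,0,0,0,-0.17],[1,0,0,0,-0.17],[1,0,0,0,-0.17],[1,0,0,0,-0.17],[1,0,0,0,-0.17],[1,0,0,0,-0.17],[1,0,0,0,-0.168]]'
python3 -c "
from h import *
plan((.5878,-.2543,.10),np.radians(148))"
```

```text
clock: 13.08
tcp_pos: [0.4346, -0.0069, 0.1707]
orientation: [-0.0, -0.484, 0.875, 0.0]
wrist_force: [-0.7, 0.3, 0.7]
finger_gap: 0.0857
grip_force: 0.0
tcp [ 0.4346 -0.0069  0.1707] ydir 147.9 j [-0.2   0.09 -0.43  1.05 -0.   -1.21] t 13.07 gap 0.0857
 shift first [ 0.1282 -0.2613  0.0706]  turn -0.0015  shift after turn [ 0.1285 -0.2611  0.0706]
```

```bash
python3 -m pendant '[[0,0.0257,-0.0522,0,0],[0,0.0257,-0.0522,0,0],[0,0.0257,-0.0522,0,0],[0,0.0257,-0.0522,0,0],[0,0.0257,-0.0522,0.02,0],[0,0,0,0.05,0],[0,0,0,0,0]]'
python3 -c "
from h import *
snap('side','s5',(330,210,450,320),6)
plan((.5878,-.2543,.049),np.radians(148))"
```

```text
clock: 13.95
tcp_pos: [0.5829, -0.2536, 0.0959]
orientation: [-0.003, -0.481, 0.876, 0.005]
wrist_force: [-1.5, 1.1, 0.3]
finger_gap: 0.0428
grip_force: 0.0
tcp [ 0.5845 -0.2536  0.0989] ydir 147.6 j [-0.54  0.51 -0.02  1.04 -0.   -1.54] t 14.0 gap 0.0429
 shift first [-0.0012 -0.0035  0.0499]  turn -0.0065  shift after turn [-0.0012 -0.0035  0.0499]
```

View pics/s5.png

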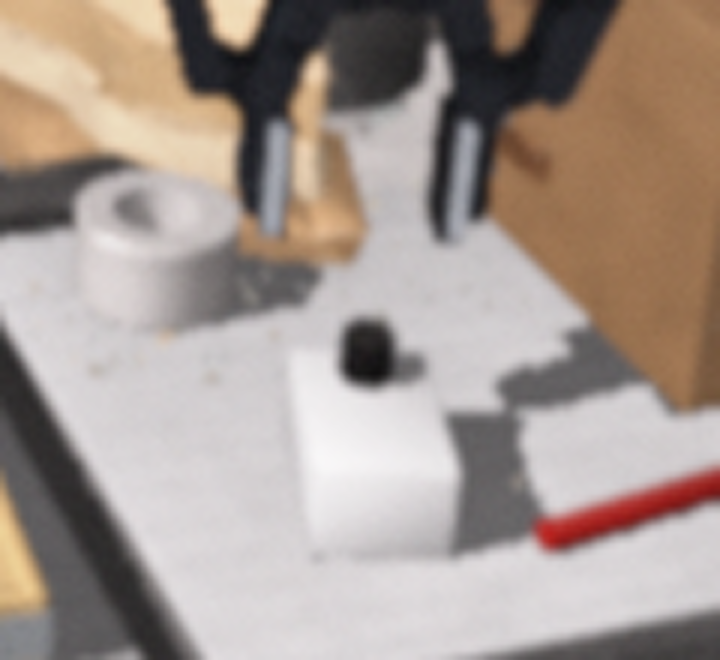

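The open fingers straddle the black knob at (367,350), centred above it. I'll descend and close.

```bash
python3 -m pendant '[[0,-0.001,-0.002,0.03,0],[0,0,0,0.019,0],[0,0,0,0,0],[-1,0,0,0,0],[-1,0,0,0,0],[-1,0,0,0,0],[-1,0,0,0,0]]' 60
python3 -c "
from h import *
plan((.5878,-.2543,.049),np.radians(148))"
```

```text
clock: 14.88
tcp_pos: [0.5905, -0.2539, 0.0544]
orientation: [0.001, -0.483, 0.876, -0.001]
wrist_force: [-1.4, 1.0, 6.8]
finger_gap: 0.0128
grip_force: 58.5
tcp [ 0.5905 -0.2539  0.0544] ydir 147.8 j [-0.53  0.55 -0.08  0.94 -0.   -1.54] t 14.88 gap 0.0128
 shift first [0.0018 0.0021 0.0054]  turn -0.0039  shift after turn [0.0018 0.0021 0.0054]
```

```bash
python3 -m pendant '[[-1,0,0,-0.02,0],[-1,0,0,-0.03,0],[-1,0,0,-0.03,0],[-1,0,0,0,0],[-1,0,0,0,0]]'
python3 - <<'E'
from h import *
s=env.get_state();print(s['finger_gap'],s['grip_force'],s['wrist_force'])
im=env.read_camera('side')[:,:,::-1].copy();cv2.imwrite('pics/s6_raw.png',im)
print([ (r['centre'],r['score']) for r in env.recognise('side','setting_block_center')[:2]])
b=cv2.imread('pics/s5_raw.png')
# white area on old spot vs now
for n,i in(('before',b),('now',im)): print(n,i[270:296,380:402].mean((0,1)).round())
a=proj('side',s['tcp_pos']);print("tcp px",a)
m=(im.min(2)>170).astype(np.uint8);y,x=int(a[1]),int(a[0]);print(m[y-10:y+60:3,x-40:x+40:3])
E
```

```text
clock: 15.5
tcp_pos: [0.5892, -0.2531, 0.1312]
orientation: [-0.0, -0.483, 0.876, 0.0]
wrist_force: [-0.4, -0.3, -2.4]
finger_gap: 0.0124
grip_force: 58.7
0.012400387381993417 58.6878776550293 [-0.42295335 -0.29902421 -2.39885033]
[([392.8, 246.9], 0.63)]
before [213. 212. 215.]
now [207. 205. 209.]
tcp px [394.29205377 219.41227745]
[[1 1 1 1 1 1 1 1 1 1 0 0 0 0 0 0 0 0 0 0 0 0 0 0 0 0 0]
 [1 1 1 1 1 1 1 1 1 1 0 0 0 0 0 0 0 0 0 0 0 0 0 0 0 0 0]
 [1 1 1 1 1 1 1 1 1 1 0 0 0 0 0 0 0 0 0 0 0 0 0 0 0 0 0]
 [0 0 0 0 1 1 1 1 1 0 0 0 0 0 0 0 0 0 0 0 0 0 0 0 0 0 0]
 [0 0 0 0 0 0 0 1 1 0 0 0 0 0 0 0 0 0 0 0 0 0 0 0 0 0 0]
 [0 0 0 0 0 0 0 0 0 0 0 0 0 0 0 0 0 0 0 0 0 0 0 0 0 0 0]
 [0 0 0 0 0 0 0 0 0 0 0 0 0 0 0 0 0 0 0 0 0 0 0 0 0 0 0]
 [1 0 0 0 0 0 0 0 0 1 1 0 0 0 0 0 0 0 0 0 0 0 0 0 0 0 0]
 [1 1 1 1 1 0 0 0 0 1 1 1 0 0 0 0 0 0 0 0 0 0 0 0 0 0 0]
 [0 1 1 1 1 1 1 1 1 1 1 1 1 1 1 1 1 1 0 0 0 0 0 0 0 0 0]
 [1 1 1 1 1 1 1 1 1 1 1 1 1 1 1 1 1 1 0 0 0 0 0 0 0 0 0]
 [0 1 1 1 1 0 0 0 0 1 1 1 1 1 1 1 1 1 0 0 0 0 0 0 0 0 0]
 [0 1 1 1 1 0 0 0 0 1 1 1 1 1 1 1 1 1 1 0 0 0 0 0 0 0 0]
 [0 1 1 1 1 0 0 0 0 1 1 1 1 1 1 1 1 1 1 1 0 0 0 0 0 0 0]
 [1 1 1 0 0 0 0 0 0 1 1 1 1 1 1 1 1 1 1 1 1 0 0 0 0 0 0]
 [1 0 0 0 0 0 0 0 0 0 1 1 1 1 1 1 1 1 1 1 1 1 0 0 0 0 0]
 [1 0 0 0 0 0 0 0 0 0 1 1 1 1 1 1 1 1 1 1 1 1 1 0 0 0 0]
 [1 0 0 0 0 0 0 0 0 0 1 1 1 1 1 1 1 1 1 1 1 1 1 1 0 0 0]
 [1 0 0 0 0 0 1 1 1 1 1 1 1 1 1 1 1 1 1 1 1 1 1 1 1 0 0]
 [1 1 1 1 1 1 1 1 1 1 1 1 1 1 1 1 1 1 1 1 1 1 1 1 1 1 0]
 [1 1 1 1 1 1 1 1 1 1 1 1 1 1 1 1 1 1 1 1 1 1 1 1 0 0 0]
 [1 1 1 1 1 1 1 1 1 1 1 1 1 1 1 1 1 1 1 1 1 1 0 0 0 0 0]
 [1 1 1 1 1 1 1 1 1 1 1 1 1 1 1 1 1 1 1 1 1 1 0 0 0 0 0]
 [1 1 1 1 1 1 1 1 1 1 1 1 1 1 1 1 1 1 1 1 1 1 0 0 0 0 0]]
```

```bash
python3 -m pendant '[[-1,0,0,0,0.171],[-1,0,0,0,0.171],[-1,0,0,0,0.171],[-1,0,0,0,0.171],[-1,0,0,0,0.171],[-1,0,0,0,0.171],[-1,0,0,0,0.171],[-1,0,0,0,0.171]]'
python3 -c "
from h import *
plan((*t2w(-.023,-.006),.10),TR[2]+np.pi/2)"
```

```text
clock: 16.6
tcp_pos: [0.5888, -0.253, 0.1302]
orientation: [-0.001, 0.182, 0.983, 0.0]
wrist_force: [-0.0, -0.6, -2.0]
finger_gap: 0.0123
grip_force: 58.6
tcp [ 0.5888 -0.253   0.1302] ydir 69.1 j [-0.53  0.5   0.03  1.1   0.   -0.17] t 16.6 gap 0.0123
 shift first [0.2191 0.0158 0.0308]  turn -0.0118  shift after turn [0.2189 0.0184 0.0308]
```

```bash
python3 -m pendant '[[-1,0.0438,0.0036,0,-0.012],[-1,0.0438,0.0037,0,0],[-1,0.0438,0.0037,0,0],[-1,0.0438,0.0037,0,0],[-1,0.0438,0.0037,0,0],[-1,0,0,0.03,0],[-1,0,0,0,0],[-1,0,0,0,0]]'
python3 - <<'E'
from h import *
plan((*t2w(-.023,-.006),.06),TR[2]+np.pi/2)
snap('top','s7')
im=cv2.imread('pics/s7_raw.png');s=env.read_camera('side')[:,:,::-1].copy()
o=np.zeros((480,800,3),np.uint8);o[:480,:400]=cv2.resize(im[235:355,340:440],(400,480));o[:480,400:]=cv2.resize(s[200:320,230:330],(400,480));cv2.imwrite('pics/c7.png',o)
# white block outline in side image -> bottom
E
```

```text
clock: 17.6
tcp_pos: [0.3905, -0.1612, 0.102]
orientation: [-0.0, 0.173, 0.985, 0.0]
wrist_force: [-0.0, -2.2, -2.3]
finger_gap: 0.0126
grip_force: 58.7
tcp [ 0.3905 -0.1612  0.102 ] ydir 70.1 j [-0.58  0.13 -0.57  0.87  0.   -0.23] t 17.6 gap 0.0126
 shift first [0.0011 0.001  0.042 ]  turn 0.0058  shift after turn [0.0011 0.001  0.042 ]
```

```bash
python3 -m pendant '[[-1,0.001,0.001,0.025,0],[-1,0,0,0.01,0],[-1,0,0,0.004,0],[-1,0,0,0,0]]'; python3 -m pendant '[[-1,0,0,0.003,0],[-1,0,0,0,0]]'; python3 -m pendant '[[-1,0,0,0.001,0],[-1,0,0,0,0]]'
```

```text
clock: 18.2
tcp_pos: [0.3898, -0.1599, 0.0631]
orientation: [0.0, 0.173, 0.985, 0.0]
wrist_force: [-0.7, -0.8, -1.3]
finger_gap: 0.0127
grip_force: 58.8
clock: 18.45
tcp_pos: [0.3898, -0.1598, 0.0601]
orientation: [0.0, 0.173, 0.985, -0.0]
wrist_force: [0.6, -0.0, -2.6]
finger_gap: 0.0125
grip_force: 58.8
clock: 18.7
tcp_pos: [0.3901, -0.1599, 0.0595]
orientation: [0.001, 0.173, 0.985, -0.0]
wrist_force: [0.9, 1.0, 3.4]
finger_gap: 0.0125
grip_force: 59.5
```

```bash
python3 -m pendant '[[0,0,0,0,0],[0,0,0,0,0],[0,0,0,-0.03,0],[1,0,0,-0.06,0],[1,0,0,-0.05,0],[1,0,0,0,0]]' 
python3 -c "
from h import *
plan((.6419,.145,.20),np.radians(70.5))
print('guard edge',ray('top',(273,172),.117))"
```

```text
clock: 19.45
tcp_pos: [0.3918, -0.1612, 0.2028]
orientation: [0.004, 0.173, 0.985, -0.002]
wrist_force: [0.4, 0.2, -0.4]
finger_gap: 0.0854
grip_force: 0.0
tcp [ 0.3918 -0.1612  0.2028] ydir 70.1 j [-0.58  0.04 -0.41  1.12  0.   -0.23] t 19.45 gap 0.0854
 shift first [-0.1307  0.3731  0.0032]  turn -0.0074  shift after turn [-0.1335  0.3721  0.0032]
guard edge [0.67250006 0.0672207  0.117     ]
```

```bash
python3 -m pendant '[[1,0,0.062,0,-0.007],[1,0,0.062,0,0],[1,0,0.062,0,0],[1,0,0.062,0,0],[1,-0.043,0.062,0,0],[1,-0.045,0.0415,0,0],[1,-0.045,0.02,0,0],[1,0,0,0,0]]'
python3 - <<'E'
from h import *
plan((.6419,.145,.035),np.radians(70.5))
# sanity of the tray: setting and short
print([(w['score'],np.round(w2t(*ray('top',w['centre'],.036)[:2]),4)) for w in (env.read_camera('top') is not None and env.recognise('top','setting_block_center'))[:1]])
print([(w['score'],np.round(w2t(*ray('top',w['centre'],.028)[:2]),4)) for w in env.recognise('top','short_offcut_center')[:1]])
print([(w['score'],np.round(ray('top',w['centre'],.032)[:2],4)) for w in env.recognise('top','long_offcut_center')[:1]])
cv2.imwrite('pics/s8_raw.png',env.read_camera('top')[:,:,::-1])
E
```

```text
clock: 20.45
tcp_pos: [0.631, 0.1386, 0.195]
orientation: [-0.001, 0.169, 0.986, -0.0]
wrist_force: [-1.2, -0.4, -0.8]
finger_gap: 0.0852
grip_force: 0.0
tcp [0.631  0.1386 0.195 ] ydir 70.5 j [ 0.09  0.47  0.15  1.25 -0.    0.43] t 20.45 gap 0.0852
 shift first [-0.0086  0.0099  0.16  ]  turn -0.0002  shift after turn [-0.0086  0.0099  0.16  ]
[(0.96, array([-0.0416,  0.0066]))]
[(0.84, array([-0.0452, -0.064 ]))]
[]
```

Run:
```python
from h import *
im=cv2.imread('pics/s8_raw.png');sub=im[230:355,330:455].astype(int)
sat=sub.max(2)-sub.min(2);m=((sat<30)&(sub.min(2)>110)).astype(np.uint8)
n,lab,st,ce=cv2.connectedComponentsWithStats(m)
for i in range(1,n):
    if st[i,4]>40:
        c=w2t(*ray('top',ce[i]+[330,230],.036)[:2])
        r=cv2.minAreaRect(np.argwhere(lab==i)[:,::-1].astype(np.float32))
        P=np.array([w2t(*ray('top',p+[330,230],.036)[:2]) for p in cv2.boxPoints(r)])
        if abs(c[0])<.08 and abs(c[1])<.095: print(st[i],np.round(c,4),P.round(3).tolist(),"yaw in tray",[round(np.degrees(np.arctan2(*(P[k+1]-P[k])[::-1])),1) for k in(0,1)])
plan((.6419,.145,.035),np.radians(70.5))
```

```text
[   0    0  125  125 4845] [ 0.0172 -0.0483] [[0.097, 0.161], [0.181, -0.091], [-0.065, -0.163], [-0.147, 0.08]] yaw in tray [np.float64(-71.4), np.float64(-163.9)]
[ 41  72  27  34 537] [-0.0452 -0.0049] [[-0.073, 0.016], [-0.012, 0.015], [-0.011, -0.027], [-0.073, -0.025]] yaw in tray [np.float64(-1.2), np.float64(-89.6)]
tcp [0.6277 0.138  0.1989] ydir 70.5 j [0.09 0.46 0.15 1.26 0.   0.43] t 20.7 gap 0.0853
 shift first [-0.0112  0.0114  0.1638]  turn -0.0007  shift after turn [-0.0112  0.0114  0.1638]
```

The setting block lies square in the tray at x -73 to -12 mm and y -26 to 16 mm, as planned. Next is the long offcut.

```bash
python3 -m pendant '[[1,-0.011,0.0115,0.05,0],[1,0,0,0.05,0],[1,0,0,0.04,0],[1,0,0,0,0]]'
python3 -c "
from h import *
plan((.6419,.145,.035),np.radians(70.5))"
```

```text
clock: 21.2
tcp_pos: [0.6394, 0.1449, 0.0562]
orientation: [-0.003, 0.17, 0.985, -0.001]
wrist_force: [-1.1, -0.7, 0.1]
finger_gap: 0.0856
grip_force: 0.0
tcp [0.6394 0.1449 0.0562] ydir 70.5 j [ 0.1   0.58 -0.02  0.97  0.    0.44] t 21.2 gap 0.0856
 shift first [-0.0025  0.001   0.0212]  turn -0.0007  shift after turn [-0.0025  0.001   0.0212]
```

```bash
python3 -m pendant '[[1,-0.001,0,0.02,0],[1,0,0,0,0],[-1,0,0,0,0],[-1,0,0,0,0],[-1,0,0,0,0],[-1,0,0,0,0]]' 40
python3 -c "
from h import *
plan((.6419,.145,.035),np.radians(70.5))"
python3 -m pendant '[[-1,0,0,-0.02,0],[-1,0,0,-0.03,0],[-1,0,0,-0.03,0],[-1,0,0,-0.03,0],[-1,0,0,-0.03,0],[-1,0,0,0,0]]'
```

```text
clock: 21.95
tcp_pos: [0.6452, 0.1452, 0.041]
orientation: [0.001, 0.17, 0.986, 0.0]
wrist_force: [-1.5, -0.7, 6.2]
finger_gap: 0.0486
grip_force: 41.1
tcp [0.6452 0.1452 0.041 ] ydir 70.5 j [ 0.1   0.6  -0.03  0.94  0.    0.44] t 21.95 gap 0.0486
 shift first [ 0.003  -0.0013  0.006 ]  turn -0.0004  shift after turn [ 0.003  -0.0013  0.006 ]
clock: 22.7
tcp_pos: [0.646, 0.1453, 0.1824]
orientation: [0.003, 0.17, 0.986, 0.001]
wrist_force: [-0.2, -0.5, -1.6]
finger_gap: 0.0485
grip_force: 41.9
```

```bash
python3 -m pendant '[[-1,0.06,0,0,0],[-1,0.06,0,0,0],[-1,0.06,-0.02,0,-0.15],[-1,0,0,0,-0.175],[-1,0,0,0,-0.175],[-1,0,0,0,-0.175],[-1,0,0,0,-0.175],[-1,0,0,0,-0.175]]'
python3 -m pendant '[[-1,0,0,0,-0.18],[-1,0,0,0,-0.18],[-1,0,0,0,-0.17],[-1,0,0,0,0]]'
python3 -c "
from h import *
plan((*t2w(.042,-.0335),.10),TR[2])"
```

```text
clock: 23.7
tcp_pos: [0.4677, 0.1862, 0.1777]
orientation: [-0.001, -0.338, 0.941, 0.0]
wrist_force: [0.4, 0.2, 0.1]
finger_gap: 0.0485
grip_force: 41.9
clock: 24.2
tcp_pos: [0.4679, 0.1862, 0.1779]
orientation: [-0.001, -0.57, 0.822, 0.0]
wrist_force: [-0.1, -0.4, -0.5]
finger_gap: 0.0481
grip_force: 41.9
tcp [0.4679 0.1862 0.1779] ydir 159.5 j [ 0.22  0.21 -0.27  1.1   0.   -0.99] t 24.2 gap 0.0481
 shift first [ 0.3786 -0.1135  0.078 ]  turn -0.0048  shift after turn [ 0.3792 -0.1117  0.078 ]
```

```bash
python3 -m pendant '[[-1,0.0542,-0.016,0,-0.005],[-1,0.0542,-0.016,0,0],[-1,0.0542,-0.016,0,0],[-1,0.0542,-0.016,0,0],[-1,0.0542,-0.016,0,0],[-1,0.0542,-0.016,0,0],[-1,0.054,-0.0157,0.03,0],[-1,0,0,0.04,0]]'
python3 -m pendant '[[-1,0,0,0,0],[-1,0,0,0,0]]'
python3 - <<'E'
from h import *
plan((*t2w(.042,-.0335),.047),TR[2])
t=env.get_state()['tcp_pos'];print(np.round(w2t(*t[:2]),4))
for c in('top','side'): cv2.imwrite(f'pics/s9{c}.png',env.read_camera(c)[:,:,::-1])
a=cv2.imread('pics/s9top.png');b=cv2.imread('pics/s9side.png')
# draw expected block outline
z=t[2]-.041
p=boxpts(*t2w(w2t(*t[:2])[0],w2t(*t[:2])[1]-.003),TR[2],.05,.11,z,z+.032)
for im,c in((a,'top'),(b,'side')):
    Q=np.array([proj(c,q) for q in p])
    print(c,Q.round(0).tolist())
o=np.zeros((400,800,3),np.uint8);o[:,:400]=cv2.resize(a[235:355,330:450],(400,400));o[:,400:]=cv2.resize(b[190:320,210:340],(400,400));cv2.imwrite('pics/c9.png',o)
E
```

```text
clock: 25.2
tcp_pos: [0.4435, -0.2117, 0.1093]
orientation: [0.001, -0.569, 0.823, -0.002]
wrist_force: [-0.4, 0.3, -0.9]
finger_gap: 0.0488
grip_force: 41.9
clock: 25.45
tcp_pos: [0.4428, -0.2066, 0.1102]
orientation: [0.0, -0.572, 0.82, 0.0]
wrist_force: [-0.1, 0.7, -1.4]
finger_gap: 0.0483
grip_force: 41.9
tcp [ 0.4428 -0.2066  0.1102] ydir 159.8 j [-0.6   0.24 -0.41  0.92  0.   -1.82] t 25.45 gap 0.0483
 shift first [0.0021 0.0009 0.0631]  turn 0.0014  shift after turn [0.0021 0.0009 0.0631]
[ 0.0429 -0.0315]
top [[391.0, 264.0], [443.0, 281.0], [436.0, 305.0], [384.0, 287.0], [394.0, 264.0], [447.0, 282.0], [440.0, 306.0], [386.0, 288.0]]
side [[313.0, 246.0], [326.0, 282.0], [293.0, 285.0], [284.0, 248.0], [313.0, 229.0], [326.0, 264.0], [293.0, 267.0], [284.0, 232.0]]
```

```bash
python3 -m pendant '[[-1,0,0.001,0.035,0],[-1,0,0,0.02,0],[-1,0,0,0.004,0],[-1,0,0,0,0]]'; python3 -m pendant '[[-1,0,0,0.004,0],[-1,0,0,0,0]]'
python3 -c "
from h import *
plan((*t2w(.042,-.0335),.047),TR[2])"
```

```text
clock: 26.05
tcp_pos: [0.4426, -0.2067, 0.0516]
orientation: [0.0, -0.573, 0.82, -0.001]
wrist_force: [-1.5, -0.1, -0.4]
finger_gap: 0.0484
grip_force: 41.9
clock: 26.3
tcp_pos: [0.442, -0.2068, 0.0469]
orientation: [0.0, -0.573, 0.82, -0.0]
wrist_force: [-0.1, -0.6, -1.3]
finger_gap: 0.0485
grip_force: 41.9
tcp [ 0.442  -0.2068  0.0469] ydir 159.9 j [-0.6   0.31 -0.5   0.76  0.   -1.82] t 26.3 gap 0.0485
 shift first [ 0.0016  0.0003 -0.0001]  turn 0.0021  shift after turn [ 0.0016  0.0003 -0.0001]
```

```bash
python3 -m pendant '[[-1,0,0,0.001,0],[-1,0.0015,0,0,0],[-1,0,0,0,0]]'; python3 -m pendant '[[-1,0.002,0,0,0],[-1,0,0,0,0]]'; python3 -m pendant '[[-1,0.002,0,0,0],[-1,0,0,0,0]]'
python3 -c "
from h import *
print(np.round(w2t(*env.get_state()['tcp_pos'][:2]),4))"
```

```text
clock: 26.68
tcp_pos: [0.442, -0.2077, 0.0467]
orientation: [0.001, -0.573, 0.82, -0.0]
wrist_force: [-1.0, 4.2, 8.1]
finger_gap: 0.0483
grip_force: 42.8
clock: 26.92
tcp_pos: [0.4415, -0.2098, 0.0467]
orientation: [0.001, -0.573, 0.82, -0.001]
wrist_force: [0.6, 3.3, 7.4]
finger_gap: 0.0485
grip_force: 42.8
clock: 27.18
tcp_pos: [0.441, -0.2117, 0.0468]
orientation: [0.001, -0.573, 0.82, -0.001]
wrist_force: [0.9, 4.0, 6.5]
finger_gap: 0.0485
grip_force: 42.7
[ 0.043  -0.0369]
```

```bash
python3 -m pendant '[[-1,0.002,0,0,0],[-1,0,0,0,0]]'; python3 -m pendant '[[-1,0.002,0,0,0],[-1,0,0,0,0]]'
python3 -c "
from h import *
print(np.round(w2t(*env.get_state()['tcp_pos'][:2]),4))"
```

```text
clock: 27.42
tcp_pos: [0.4406, -0.2128, 0.0468]
orientation: [0.002, -0.573, 0.82, -0.0]
wrist_force: [2.6, 6.0, 7.7]
finger_gap: 0.0483
grip_force: 42.8
clock: 27.68
tcp_pos: [0.4403, -0.213, 0.0467]
orientation: [0.004, -0.574, 0.819, 0.001]
wrist_force: [4.7, 12.3, 10.1]
finger_gap: 0.0486
grip_force: 42.9
[ 0.0428 -0.0383]
```

```bash
python3 -m pendant '[[0.5,0,0,0,0],[0.5,0,0,0,0],[0.5,0,0,-0.03,0],[1,0,0,-0.06,0],[1,0,0,-0.05,0],[1,-0.05,0,0,0],[1,0,0,0,0]]'
python3 - <<'E'
from h import *
l=lambda P:np.array([(194.5+x/4,164.5+y/4) for x,y in P])
W=np.array([ray('top',p,.028)[:2] for p in l([(88,240),(215,268),(150,540),(20,515)])])
e=[W[(i+1)%4]-W[i] for i in range(4)];print(W.mean(0).round(4),[round(np.linalg.norm(v),4) for v in e],[round(np.degrees(np.arctan2(v[1],v[0]))%180,1) for v in e])
cv2.imwrite('pics/s10.png',env.read_camera('top')[:,:,::-1])
for n,z in(('push_block_center',.028),('push_block_grip',.07)): print(n,[(r['score'],ray('top',r['centre'],z).round(4)) for r in env.recognise('top',n)[:1]])
im=cv2.imread('pics/s10.png');s=cv2.imread('pics/side0_raw.png')
o=np.zeros((560,800,3),np.uint8)
o[:,:385]=cv2.resize(im[220:300,195:250],(385,560),interpolation=cv2.INTER_CUBIC)
o[:280,390:790]=cv2.resize(s[150:220,200:300],(400,280),interpolation=cv2.INTER_CUBIC)
o[285:560,390:690]=cv2.resize(im[240:350,330:450],(300,275),interpolation=cv2.INTER_CUBIC)
cv2.imwrite('pics/c10.png',cv2.convertScaleAbs(o,alpha=1.3))
plan((.5,.18,.2),0)
E
```

```text
clock: 28.55
tcp_pos: [0.4562, -0.1672, 0.1862]
orientation: [0.0, -0.574, 0.819, -0.0]
wrist_force: [-0.4, 1.0, 0.5]
finger_gap: 0.0857
grip_force: 0.0
[0.4989 0.1839] [np.float64(0.0708), np.float64(0.1474), np.float64(0.0705), np.float64(0.1496)] [np.float64(75.9), np.float64(166.1), np.float64(77.7), np.float64(166.2)]
push_block_center [(0.76, array([0.4999, 0.1818, 0.028 ]))]
push_block_grip [(0.81, array([0.4952, 0.1799, 0.07  ]))]
tcp [ 0.4553 -0.1689  0.185 ] ydir 159.9 j [-0.52  0.17 -0.3   1.1  -0.   -1.74] t 28.7 gap 0.0856
 shift first [-0.343   0.0782 -0.015 ]  turn -0.3516  shift after turn [-0.3489 -0.0447 -0.015 ]
```

View pics/c10.png

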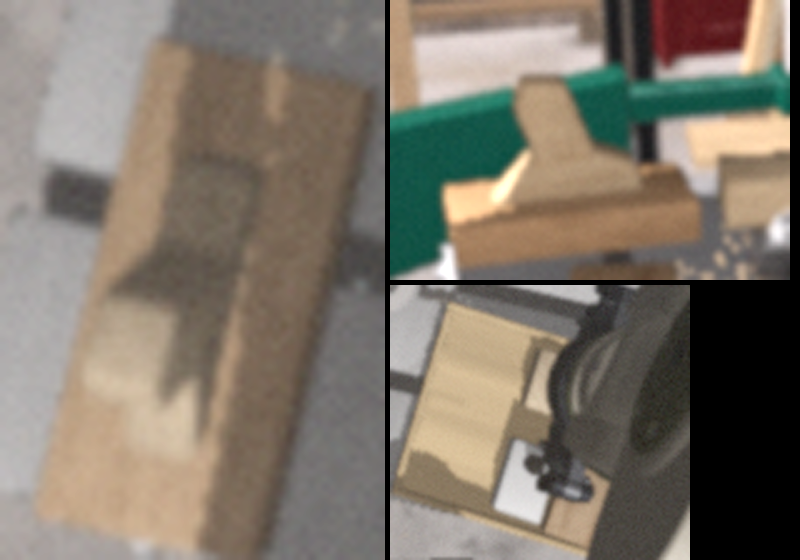

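The picture shows three things:
- **Push block:** its base is clear at (150,40)-(375,90)-(265,555)-(40,515). In the side crop its handle neck leans towards the robot at (556,128), so the block's +y points towards the robot.
- **Setting block and short offcut:** both sit square in the tray.
- **Long offcut:** it shows beside them at (540,380).

Now I'll pick up the push block.

```bash
python3 -m pendant '[[1,-0.06,0,-0.015,0.182],[1,0,0,0,0.182],[1,0,0,0,0.182],[1,0,0,0,0.182],[1,0,0,0,0.182],[1,0,0,0,0.182],[1,0,0,0,0.182],[1,0,0,0,0.182]]'
python3 - <<'E'
from h import *
q=lambda x,y,z:ray('top',(194.5+x/7,219.5+y/7),z)
W=np.array([q(x,y,.028)[:2] for x,y in((150,40),(375,90),(265,555),(40,515))]);print(W.mean(0),[round(np.degrees(np.arctan2(*(W[(i+1)%4]-W[i])[::-1]))%180,1) for i in range(4)])
print("handle top",q(130,350,.106))
plan((.4911,.186,.16),np.radians(76.5))
E
```

```text
clock: 29.7
tcp_pos: [0.474, -0.1193, 0.1982]
orientation: [-0.001, 0.113, 0.994, 0.0]
wrist_force: [-0.0, -0.6, -0.7]
finger_gap: 0.0849
grip_force: 0.0
[0.49850393 0.18370328] [np.float64(75.8), np.float64(166.2), np.float64(78.5), np.float64(167.1)]
handle top [0.48349689 0.18862465 0.106     ]
tcp [ 0.474  -0.1193  0.1982] ydir 77.1 j [-0.41  0.17 -0.26  1.14 -0.   -0.18] t 29.7 gap 0.0849
 shift first [0.0517 0.3014 0.0382]  turn 0.0096  shift after turn [0.0546 0.3008 0.0382]
```

```bash
python3 -m pendant '[[1,0.011,0.06,0,0.009],[1,0.011,0.06,0,0],[1,0.011,0.06,0,0],[1,0.011,0.06,0,0],[1,0.011,0.06,0.02,0],[1,0,0,0.02,0],[1,0,0,0,0],[1,0,0,0,0]]'
python3 -c "
from h import *
plan((.4911,.186,.068),np.radians(76.5))"
```

```text
clock: 30.7
tcp_pos: [0.4883, 0.1838, 0.1597]
orientation: [-0.0, 0.114, 0.993, -0.0]
wrist_force: [-0.3, -0.4, 0.4]
finger_gap: 0.0855
grip_force: 0.0
tcp [0.4883 0.1838 0.1597] ydir 76.9 j [ 0.21  0.26 -0.25  1.06 -0.    0.44] t 30.7 gap 0.0855
 shift first [-0.0023  0.0028  0.0917]  turn 0.0065  shift after turn [-0.0023  0.0028  0.0917]
```

```bash
python3 -m pendant '[[1,-0.002,0.0025,0.04,0.006],[1,0,0,0.03,0],[1,0,0,0.0215,0],[1,0,0,0,0],[-1,0,0,0,0],[-1,0,0,0,0],[-1,0,0,0,0],[-1,0,0,0,0]]' 90
python3 -m pendant '[[-1,0,0,0,0]]'
python3 -c "
from h import *
plan((.4911,.186,.068),np.radians(76.5))"
```

```text
clock: 31.7
tcp_pos: [0.491, 0.1871, 0.0689]
orientation: [0.001, 0.116, 0.993, 0.0]
wrist_force: [-0.8, -0.4, 3.5]
finger_gap: 0.0231
grip_force: 87.8
clock: 31.82
tcp_pos: [0.491, 0.1871, 0.0688]
orientation: [0.001, 0.116, 0.993, 0.0]
wrist_force: [-0.2, 1.2, 6.3]
finger_gap: 0.0231
grip_force: 87.9
tcp [0.491  0.1871 0.0688] ydir 76.7 j [ 0.21  0.34 -0.38  0.85 -0.    0.44] t 31.82 gap 0.0231
 shift first [-0.0004 -0.001   0.0008]  turn 0.0026  shift after turn [-0.0004 -0.001   0.0008]
```

```bash
python3 -m pendant '[[-1,0,0,-0.03,0],[-1,0,0,-0.04,0],[-1,0,0,-0.03,0],[-1,0,0,0,0]]'
python3 - <<'E'
from h import *
from scipy.ndimage import map_coordinates
s=env.get_state();print(s['wrist_force'],s['finger_gap'])
sat=cv2.imread('pics/top0_raw.png').astype(float);sat=sat[:,:,2]-sat[:,:,0]   # R-B: wood vs grey
out={}
for name,f in dict(far=lambda u,d:(.085+d,u*.085),near=lambda u,d:(-.085-d,u*.085),left=lambda u,d:(u*.07,.101+d),right=lambda u,d:(u*.07,-.101-d)).items():
    us=np.linspace(-1,1,41);ds=np.arange(-.012,.0121,.0005);r=[]
    for u in us:
        P=np.array([proj('top',(*t2w(*f(u,d)),.026)) for d in ds])
        v=map_coordinates(sat,[P[:,1],P[:,0]],order=1);g=np.convolve(-np.diff(v),np.ones(3)/3,'same')[2:-2];r.append(ds[2+g.argmax()]+.00025)
    r=np.array(r);k=np.abs(r-np.median(r))<.004;L=.085 if name in('far','near') else .07
    a,b=np.polyfit(us[k]*L,r[k],1);print(name,"offset mm",round(b*1e3,2),"slope deg",round(np.degrees(a),2),k.sum())
plan((*t2w(-.0077,.0555),.12),TR[2]+np.pi/2)
E
```

```text
clock: 32.33
tcp_pos: [0.4917, 0.1873, 0.1696]
orientation: [0.002, 0.116, 0.993, 0.001]
wrist_force: [0.4, -0.5, -3.9]
finger_gap: 0.0234
grip_force: 89.2
[ 0.39863806 -0.53521573 -3.88806902] 0.02335159087772215
far offset mm -2.48 slope deg -0.99 41
near offset mm 1.77 slope deg 0.86 41
left offset mm 0.73 slope deg 1.11 41
right offset mm -0.55 slope deg -0.96 41
tcp [0.4917 0.1873 0.1696] ydir 76.6 j [ 0.21  0.25 -0.23  1.08  0.    0.44] t 32.33 gap 0.0234
 shift first [-0.0034 -0.3022  0.049 ]  turn 0.1206  shift after turn [-0.0397 -0.2996  0.049 ]
```

Tray refined from its rim edges: yaw -19.3° and a centre shift of about 2 mm, consistent on all four sides. I'll update it and carry the push block over.

```bash
sed -i 's/^TR=.*/TR=(.4117,-.1609,-.3365)/' h.py
python3 -m pendant '[[-1,0,-0.05,0,0.104],[-1,0,-0.06,0,0],[-1,0,-0.06,0,0],[-1,0,-0.06,0,0],[-1,0,0,0,0],[-1,0,0,0,0]]'
python3 -c "
from h import *
plan((*t2w(-.0077,.056),.12),TR[2]+np.pi/2)"
```

```text
clock: 33.08
tcp_pos: [0.4184, -0.0316, 0.1665]
orientation: [-0.001, 0.169, 0.986, 0.0]
wrist_force: [-0.2, -0.4, -3.3]
finger_gap: 0.0232
grip_force: 90.6
tcp [ 0.4184 -0.0316  0.1665] ydir 70.6 j [-0.27  0.06 -0.47  1.04  0.    0.07] t 33.08 gap 0.0232
 shift first [-0.029  -0.0682  0.0464]  turn -0.0021  shift after turn [-0.0288 -0.0683  0.0464]
```

```bash
python3 -m pendant '[[-1,-0.0145,-0.034,0,-0.002],[-1,-0.0145,-0.034,0,0],[-1,0,0,0.03,0],[-1,0,0,0.016,0],[-1,0,0,0,0],[-1,0,0,0,0]]'
python3 - <<'E'
from h import *
plan((*t2w(-.0077,.056),.0748),TR[2]+np.pi/2)
t=env.get_state()['tcp_pos'];a,b=w2t(*t[:2]);print("tray",round(a,4),round(b,4))
cv2.imwrite('pics/s11.png',env.read_camera('top')[:,:,::-1]);cv2.imwrite('pics/s11s.png',env.read_camera('side')[:,:,::-1])
# measured far/left base edges of held block (top view, wood-on-wood is weak): compare profiles along block axis
from scipy.ndimage import map_coordinates
im=cv2.imread('pics/s11.png').astype(float);zt=t[2]-.0688+.028
for y in(.03,.055,.08):
    X=np.arange(.055,.11,.003);P=np.array([proj('top',(*t2w(x,y),zt)) for x in X])
    print(y,[int(v) for v in map_coordinates(im.mean(2),[P[:,1],P[:,0]],order=1)])
E
```

```text
clock: 33.83
tcp_pos: [0.4248, -0.1045, 0.1221]
orientation: [0.0, 0.166, 0.986, 0.0]
wrist_force: [-0.3, -0.0, -3.6]
finger_gap: 0.0232
grip_force: 91.0
tcp [ 0.4248 -0.1045  0.1221] ydir 70.9 j [-0.43  0.13 -0.51  0.93  0.   -0.09] t 33.83 gap 0.0232
 shift first [ 0.0014 -0.0016  0.0473]  turn 0.0035  shift after turn [ 0.0014 -0.0016  0.0473]
tray -0.0063 0.0576
0.03 [53, 53, 56, 59, 70, 89, 98, 116, 118, 92, 87, 87, 84, 77, 63, 59, 58, 56, 87]
0.055 [74, 74, 74, 73, 73, 73, 69, 76, 80, 80, 84, 85, 81, 70, 60, 58, 58, 58, 73]
0.08 [72, 73, 74, 71, 71, 71, 74, 79, 85, 85, 85, 83, 73, 61, 59, 60, 59, 61, 81]
```

```bash
python3 -m pendant '[[-1,0.0014,-0.001,0.02,0.003],[-1,0,0,0.01,0],[-1,0,0,0,0]]'; python3 -m pendant '[[-1,0,0,0.007,0],[-1,0,0,0,0]]'; python3 -m pendant '[[-1,0,0,0.005,0],[-1,0,0,0,0]]'
python3 -c "
from h import *
print(np.round(w2t(*env.get_state()['tcp_pos'][:2]),4))"
```

```text
clock: 34.3
tcp_pos: [0.4222, -0.1056, 0.0917]
orientation: [-0.001, 0.168, 0.986, 0.0]
wrist_force: [0.1, 0.6, -3.1]
finger_gap: 0.0227
grip_force: 91.0
clock: 34.55
tcp_pos: [0.4225, -0.1058, 0.0848]
orientation: [-0.0, 0.168, 0.986, 0.0]
wrist_force: [-0.9, 0.4, -3.9]
finger_gap: 0.0231
grip_force: 91.0
clock: 34.8
tcp_pos: [0.4224, -0.1058, 0.0797]
orientation: [-0.0, 0.168, 0.986, 0.0]
wrist_force: [-0.2, 0.8, -4.0]
finger_gap: 0.023
grip_force: 91.0
[-0.0081  0.0556]
```

No contact and the block is already below the wall top, so it is clear of the walls. I'll continue down to the floor.

```bash
python3 -m pendant '[[-1,0,0,0.003,0],[-1,0,0,0.001,0],[-1,0,0,0,0]]'; python3 -m pendant '[[-1,0,0,0.0015,0],[-1,0,0,0,0]]'
```

```text
clock: 35.17
tcp_pos: [0.4225, -0.1058, 0.0759]
orientation: [-0.0, 0.168, 0.986, 0.0]
wrist_force: [-0.1, 0.1, -3.5]
finger_gap: 0.0231
grip_force: 91.0
clock: 35.42
tcp_pos: [0.4228, -0.1059, 0.0749]
orientation: [0.0, 0.168, 0.986, -0.0]
wrist_force: [-1.3, 0.9, 1.9]
finger_gap: 0.0232
grip_force: 91.5
```

```bash
python3 -m pendant '[[0.3,0,0,0.0005,0],[0.3,0,0,0,0],[0.3,0,0,0,0],[0.3,0,0,0,0],[0.3,0,0,-0.05,0],[0.3,0,0,-0.06,0],[0.3,0,0.06,-0.03,0],[0.3,0,0.06,0,0]]'
python3 -m pendant '[[0.3,0,0.06,0,0],[0.3,0,0.06,0,0],[0.3,0,0.05,0,0],[0.3,0,0,0,0]]'
python3 - <<'E'
from h import *
im=env.read_camera('top')[:,:,::-1].copy();cv2.imwrite('pics/f.png',im)
for n,z in dict(push_block_center=.034,long_offcut_center=.038,short_offcut_center=.028,setting_block_center=.036,push_block_grip=.076,setting_block_knob=.05).items():
    r=env.recognise('top',n)[:1];print(n,[(q['score'],np.round(w2t(*ray('top',q['centre'],z)[:2]),3)) for q in r])
for n,z in dict(spacer_ring=.03,tape=.06,oil_can=.1).items():
    r=env.recognise('top',n)[:1];print(n,[(q['score'],np.round(ray('top',q['centre'],z)[:2],3)) for q in r])
env.read_camera('side')
for n,z in dict(push_block_center=.034,long_offcut_center=.03,short_offcut_center=.028,setting_block_center=.03).items():
    r=env.recognise('side',n)[:1];print('side',n,[(q['score'],np.round(w2t(*ray('side',q['centre'],z)[:2]),3)) for q in r])
s=env.get_state();print(s['clock'],s['tcp_pos'],s['wrist_force'])
E
```

```text
clock: 36.42
tcp_pos: [0.4635, 0.0035, 0.2151]
orientation: [0.003, 0.17, 0.985, -0.0]
wrist_force: [1.5, -2.1, -0.6]
finger_gap: 0.0556
grip_force: 0.0
clock: 36.92
tcp_pos: [0.518, 0.1668, 0.2115]
orientation: [0.0, 0.166, 0.986, 0.0]
wrist_force: [-0.6, -1.7, -0.1]
finger_gap: 0.0554
grip_force: 0.0
push_block_center [(0.66, array([-0.003,  0.056]))]
long_offcut_center [(0.28, array([0.25 , 0.323]))]
short_offcut_center [(0.62, array([-0.048, -0.062]))]
setting_block_center [(0.66, array([-0.036,  0.003]))]
push_block_grip [(0.79, array([-0.001,  0.064]))]
setting_block_knob [(0.86, array([-0.036,  0.002]))]
spacer_ring [(0.73, array([ 0.412, -0.174]))]
tape [(0.56, array([0.744, 0.057]))]
oil_can [(0.71, array([ 0.385, -0.132]))]
side push_block_center [(0.69, array([-0.001,  0.06 ]))]
side long_offcut_center [(0.7, array([ 0.044, -0.052]))]
side short_offcut_center [(0.89, array([-0.046, -0.064]))]
side setting_block_center [(0.74, array([-0.041, -0.011]))]
37.675 [0.51748009 0.16372467 0.21202253] [-0.93058495 -0.33875223 -0.08704821]
```

All four pieces register in the tray. The short offcut was released about 2 mm above its expected height, so I'll check by touch that it lies flat, pressing lightly near its wall end.

```bash
python3 -c "
from h import *
plan((*t2w(-.060,-.064),.15),TR[2]+np.pi/2)"
```

```text
tcp [0.5175 0.1637 0.212 ] ydir 70.6 j [ 0.16  0.26 -0.11  1.2   0.    0.5 ] t 37.67 gap 0.0555
 shift first [ 0.0519 -0.4055  0.062 ]  turn -0.002  shift after turn [ 0.0527 -0.4054  0.062 ]
```

```bash
python3 -m pendant '[[-1,0.0075,-0.058,0,0],[-1,0.0075,-0.058,0,0],[-1,0.0075,-0.058,0,0],[-1,0.0075,-0.058,0,0],[-1,0.0075,-0.058,0,0],[-1,0.0075,-0.058,0,0],[-1,0.0075,-0.058,0,0],[-1,0,0,0.05,0]]'
python3 -m pendant '[[-1,0,0,0.055,0],[-1,0,0,0.045,0],[-1,0,0,0.01,0],[-1,0,0,0,0]]'
python3 -c "
from h import *
print(np.round(w2t(*env.get_state()['tcp_pos'][:2]),4))"
```

```text
clock: 38.67
tcp_pos: [0.3343, -0.208, 0.1645]
orientation: [0.004, 0.172, 0.985, -0.003]
wrist_force: [0.4, -1.0, -0.3]
finger_gap: 0.0003
grip_force: 0.0
clock: 39.17
tcp_pos: [0.3334, -0.2017, 0.0523]
orientation: [-0.0, 0.168, 0.986, 0.0]
wrist_force: [-0.2, 0.2, 0.8]
finger_gap: 0.0003
grip_force: 0.0
[-0.0604 -0.0644]
```

```bash
python3 -m pendant '[[-1,0,0,0.004,0],[-1,0,0,0,0]]'; python3 -m pendant '[[-1,0,0,0.002,0],[-1,0,0,0,0]]'; python3 -m pendant '[[-1,0,0,0.0015,0],[-1,0,0,0,0]]'
```

```text
clock: 39.42
tcp_pos: [0.3342, -0.2024, 0.049]
orientation: [0.001, 0.168, 0.986, -0.001]
wrist_force: [0.3, -0.1, -0.7]
finger_gap: -0.0003
grip_force: 0.0
clock: 39.67
tcp_pos: [0.3333, -0.2018, 0.0461]
orientation: [0.0, 0.168, 0.986, -0.0]
wrist_force: [-0.1, -0.2, 1.1]
finger_gap: -0.0003
grip_force: 0.0
clock: 39.92
tcp_pos: [0.3334, -0.2018, 0.045]
orientation: [0.0, 0.168, 0.986, -0.0]
wrist_force: [-1.2, 1.8, 8.4]
finger_gap: -0.0002
grip_force: 4.2
```

Contact came at a top height of 28 mm, so the offcut is flat. I'll back off, check the bystanders and hand in.

```bash
python3 -m pendant '[[-1,0,0,-0.03,0],[-1,0,0,-0.06,0],[-1,0,0,-0.06,0],[-1,0,0.03,-0.03,0],[-1,0,0,0,0],[-1,0,0,0,0]]'
python3 - <<'E'
from h import *
a=cv2.imread('pics/top0_raw.png');b=env.read_camera('top')[:,:,::-1].copy()
for n,(x,y) in dict(ring=(374,208),tape=(279,145),can=(240,140)).items():
    t=a[y-14:y+15,x-14:x+15];m=cv2.matchTemplate(b[y-26:y+27,x-26:x+27],t,cv2.TM_CCOEFF_NORMED);_,v,_,l=cv2.minMaxLoc(m);print(n,round(v,2),l[0]-12,l[1]-12)
env.hand_in()
E
```

```text
clock: 40.67
tcp_pos: [0.3428, -0.1733, 0.2236]
orientation: [-0.0, 0.168, 0.986, 0.0]
wrist_force: [-0.5, -0.0, -0.7]
finger_gap: 0.0001
grip_force: 0.0
ring 0.98 0 0
tape 0.99 0 0
can 0.46 0 0
the job is handed in; nothing more can be done
```

I packed all four pieces flat in the tray, handle and knob upright, and handed in at about 41 s; the ring and tape had not moved, and the oil can, which the arm never came near, showed no shift but matched its first picture only weakly.

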